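# Set the rack lane's guide by its eccentric, with a setting gauge

### The arm

A 6-joint arm with a two-finger parallel gripper is mounted at the origin on a cart in front of the work surface, level with it; the furniture and walls round the work are solid. World frame = base frame: x ahead of the robot, y to its left, z up, the work surface at z = 0. Lengths are in m, angles in rad, forces in N, time in s.
With the tool pointing down it reaches from about 0.35 to 0.775 m from the base axis. Payload 7.3 kg.
Tool frame: the origin (TCP) lies on the centre line of the jaws, within the pads' length; the fingertips stand 11 mm ahead of it and the grasp point (between the pads) lies 8 mm behind it; z points along the fingers, y is the direction in which the jaws open and shut (so a half turn about z gives the same grasp; the last joint's range is limited). The gripper opens to 92 mm and grips with 3 to 60 N. Pads are 19 mm wide; open, the fingers measure 130 mm over their backs; the gripper's body (75 mm by 190 mm) begins 47 mm behind the grasp point.
Start: joints at [-0.146, 0.342, 1.524, -0, 1.275, -0.146], TCP at [0.525, 0, 0.238] pointing down, gripper open.
Joint ranges: [-2.53, 2.53], [-0.77, 2.02], [0.04, 2.7], [-1, 4.14], [0.28, 2.66], [-3.11, 3.11]. Speed limits (rad/s): [2.57, 2.57, 3.14, 3.14, 3.14, 3.14].

### API

Orientations are given as [roll, pitch, yaw] about the fixed x, y, z axes, in that order (R = Rz(yaw) Ry(pitch) Rx(roll)).
In Python, from cell import robot gives the robot as it stands.
- The arm moves only by the tool jog_arm, never from a script. Its argument "deltas" is one flat list of numbers, 6 for each row, row after row: the shift along the world's x, y, z in units of 0.1 m (1.0 is 0.1 m), then the turn, a rotation vector about the world's x, y, z in units of 90 degrees (1.0 is 90 degrees). A call has 1 to 5 rows; each row is the pose to reach, as a shift and turn from the pose commanded when the call began; what a row does not reach only later rows make up. A row lasts 1/12 s, in which the tool goes at most 41.7 mm and 7.16 degrees, less where a joint would pass 70% of its speed; a pose out of reach is approached as far as the arm can. A call with a number of a shift or a turn outside -1 to 1 is refused whole. A call with a gripper value outside its range is refused whole. "claw" is the opening, from 0 (shut) to 1 (fully open), set as the call begins (left out, the last holds). The fingers move at their own pace and stop on an object; "newtons" is the grip in N (left out, the last holds). Time passes only in rows, so rows that repeat a pose let the fingers close. It gives the time, the measured TCP pose, the force and the opening at its end, in the units of the state.
- robot.observe(): the state, without advancing time (a new reading comes with each control period).
- robot.read_camera(name): name is "scene" or "side" or "wrist"; returns the picture (480x640x3 uint8, red, green, blue); there is no depth.
- robot.camera_params(name): a dict with "fx", "fy", "cx", "cy" (pixels), "R" (3x3) and "t" (3): a world point X has camera coordinates R X + t. Camera axes: x right, y down, z forward; pixel columns grow to the right and rows downward; lengths in m; the calibration is good to about 2 mm. A picture is of the moment at which its call begins: read the wrist's pose just before it. camera_params takes no time and is no camera call; for the wrist camera it gives the pose at the moment of the call.
- robot.hand_in(): hands the job in, once; it reports no verdict.
The state is a dict: "time": time; "qpos": joint angles; "qvel": joint speeds; "joint_efforts": joint torques, N m; "tool_pos": TCP position; "tool_rot": TCP orientation; "contact_force": force on the tool from outside, world axes, zero at the start; "torque": the same for the moment, N m; "opening": finger opening in m.
Only numpy, scipy, OpenCV 4.12 (cv2) and the standard library are available. Lean on these libraries where they do the work, as an engineer would, in place of code of your own. Each camera call takes 0.05 s, during which the arm holds its last target. There are 200 camera calls.

### The job

Set up the tube reader's rack lane for the wide racks: stand the wider of the two setting gauges in the lane, in the half towards its open mouth, and turn the eccentric's black bar handle clockwise until the guide holds the gauge lightly against the sprung strip of the fence. Check the setting by sliding the gauge along the lane to the end stop: it must go with a light drag, neither loose nor jammed, so readjust the eccentric and slide it again if it does not. Leave the gauge standing against the end stop, still lightly held, and leave the narrow gauge and the other things on the bench where they are.

Things in the scene. Friction and masses are not known exactly. Their poses are not given: they have to be found in the camera images.
- rack_lane: Rack lane on an aluminium base plate 200 mm (x) by 264 mm (y), fixed to the bench, yaw within 0.3 rad of the world. Origin: centre of the plate's underside, on the bench; z up. The lane runs along y: open mouth at -y, end stop at +y (stop face y = 118 mm, 34 mm high). White floor strip 12 mm above the bench. A white reader box 56 mm high stands behind the fence (x 90 to 141, y 28 to 112 mm).
- fence: Fixed aluminium fence on the lane's +x side, top 36 mm above the bench, same origin and axes as the lane. In front of its plate (x = 66 mm) a grey pressure strip, 240 mm long, top 35.5 mm, stands on two coil springs, parallel to the lane. The strip is worn and its place is not measured: unpressed, its face is somewhere at lane x = 41 to 48 mm.
- guide_mid (a point): Middle of the face of the guide, 24 mm above the bench: a rigid aluminium rail on the lane's -x side, 240 mm long, top 35.5 mm, parallel to the lane. The eccentric drives it straight towards the fence (+x). It carries the gauge along until the gauge meets the pressure strip, and then presses the strip back: 1 N at first touch, 2.5 N more per mm, 23 N at most. Right is 3 to 7.5 N.
- eccentric (a joint): Angle of the eccentric, 0 to 2.9 rad, growing as its bar turns clockwise seen from above; starts at 0 to 0.4 and stays where left (friction 0.2 N m). At 0 the bar lies along the lane's y, pointed end to +y, and the guide's face is at lane x = 0. At angle a it has advanced 10 mm x (1 - cos a). The right angle, somewhere from 1.5 to 2.5, differs each time and must be found by feel.
- eccentric_grip (a point): Centre of the bar handle, on the eccentric's upright axis (lane x = -58 mm, y = 0), 49 mm above the bench. The black bar is 14 mm wide, 60 mm long, and reaches from 38 to 60 mm above the bench; pinch it across its width and turn. Regrasp if the wrist runs out. Round it, within 45 mm of the axis, the lane is under 36 mm high.
- wide_gauge: Wider of two steel setting gauges (places shuffled), standing on the bench: block 32 mm wide (x), 110 long (y), 28 high, about 0.5 kg, with a black plate handle on top, 14 mm wide (x), 60 long (y), 28 to 62 mm above the foot. Both ways round are alike. Origin: centre of underside, z up. To go in with the guide back, its origin must be at lane x = 18 to 24 mm; on the floor strip it is 12 mm above the bench.
- lane_end (a point): Where the gauge's origin stands at the end: lane y = 63 mm, x = 30 mm (give or take 5). With a right setting the gauge, pushed along by its handle at 50 mm/s or less, drags with 7 to 11 N in all while it moves, and 5 to 9 N of push remain when the motion halts (loose: 3 N moving, next to none halted). 1 mm of advance changes this by about 4 N; friction varies by a fifth.
- narrow_gauge: The other setting gauge: the same make, only 22 mm wide. Not used; leave it standing where it is.
- specimen_cup: Bystander: specimen cup with red screw lid, 53 mm wide, 59 mm tall. Leave it alone.
- slide_box: Bystander: blue card slide box, 84x62x40 mm. Leave it alone.
- timer: Bystander: white bench timer with three keys, 62x62x22 mm. Leave it alone.
- marker: Bystander: white marker pen with blue cap, 135 mm long, lying. Leave it alone.
- tape_roll: Bystander: roll of tan packing tape, 66 mm across, 19 mm high. Leave it alone.
- sample_tube: Bystander: filled sample tube with red cap, 88 mm long, lying. Leave it alone.
- label_roll: Bystander: white roll of blank labels, 56 mm across, 26 mm high. Leave it alone.

How it is judged:
By the outcome, as a careful person would: the job done as asked, in the order asked, and still so for the second after the job is handed in, with the robot touching nothing.
It also fails if it takes over 72 s, if anything falls off the work surface, if the arm or the gripper's body presses on something with over 40 N, if the wrist force passes 120 N, or if a joint passes its speed limit or range.

## Working session

There is one attempt and no reset: what is moved stays moved. The work goes in short steps, Python scripts to look and compute and a tool call to move; the robot and the scene stay as the last step left them, time stands still between calls to the robot, and variables do not carry over. Pictures are saved under pics/ and viewed, about 8 in all and at most 12, crops included, and the job is handed in when it is done.

Besides the shell and the picture viewer there is one more tool, called after "Emit:" as a command line: name --argument value ..., lists and objects as JSON in quotes. jog_arm: Moves the arm, as the interface text tells. Its arguments: {"type":"object","properties":{"deltas":{"type":"array","items":{"type":"number"}},"claw":{"type":"number"},"newtons":{"type":"number"}},"required":["deltas"]}

```bash
ls; mkdir -p pics
python3 - <<'E'
from cell import robot
import cv2,numpy as np
print(robot.observe())
for n in("scene","side","wrist"):
    im=robot.read_camera(n);cv2.imwrite(f"pics/{n}0.png",im[:,:,::-1])
    p=robot.camera_params(n);print(n,p)
E
```

```text
pics
{'time': 0.0, 'qpos': array([-1.45993109e-01,  3.42720483e-01,  1.52500535e+00, -4.70303052e-05,
        1.27540659e+00, -1.46016315e-01]), 'qvel': array([-1.12060211e-03,  1.74140887e-03,  4.08634470e-05,  1.33653666e-04,
       -5.18170613e-05, -5.02462860e-04]), 'joint_efforts': array([ 7.61924657e-04, -4.31245601e+01, -2.44219762e+01,  7.17750052e-02,
        5.59406646e-02, -1.04314388e-04]), 'tool_pos': array([5.24610142e-01, 6.92357507e-05, 2.37050189e-01]), 'tool_rot': array([-3.14006273e+00, -1.79539321e-04,  1.57083312e+00]), 'contact_force': array([-0.03681527,  0.0300448 , -1.17910159]), 'torque': array([-0.04888672,  0.01350205,  0.00521665]), 'opening': 0.09172203616066232}
scene {'fx': 504.6607507186309, 'fy': 504.6607507186309, 'cx': 318.32803070307654, 'cy': 231.86129576714694, 'R': array([[-0.65085589, -0.75902247,  0.016477  ],
       [-0.42853989,  0.34938155, -0.83323832],
       [ 0.62668985, -0.54937912, -0.55266845]]), 't': array([0.37579739, 0.26112817, 0.91700172])}
side {'fx': 469.22880259970754, 'fy': 469.22880259970754, 'cx': 326.0485994131128, 'cy': 232.92362130800228, 'R': array([[ 0.97464782, -0.22363993,  0.00684173],
       [-0.08028071, -0.37808735, -0.92228247],
       [ 0.20884596,  0.89835134, -0.38645598]]), 't': array([-0.54518303,  0.10114607,  0.90155265])}
wrist {'fx': 378.93445186957996, 'fy': 378.93445186957996, 'cx': 317.85181004906843, 'cy': 243.60631881595918, 'R': array([[ 9.99999983e-01, -1.08174013e-04, -1.51486942e-04],
       [-5.91172171e-05, -9.56239115e-01,  2.92586316e-01],
       [-1.76507975e-04, -2.92586302e-01, -9.56239105e-01]]), 't': array([-0.5251608 , -0.03605246,  0.39037865])}
```

View pics/scene0.png

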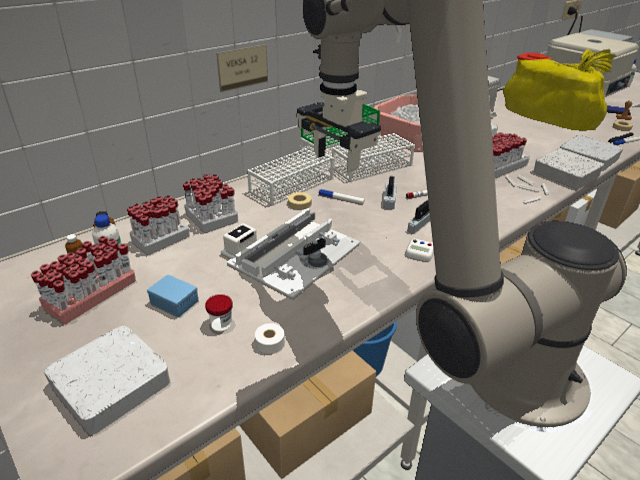

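View pics/wrist0.png

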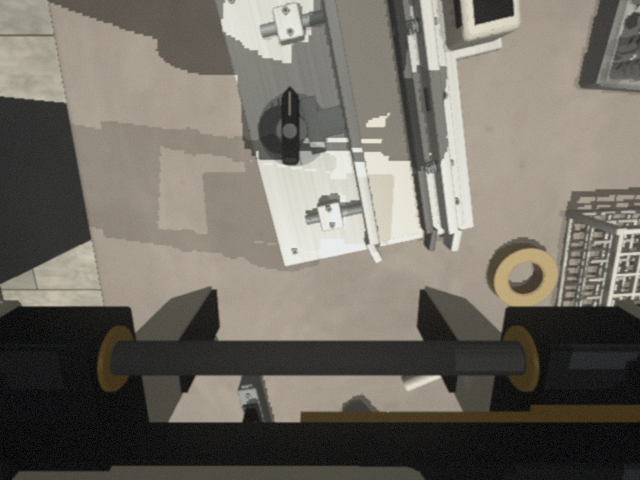

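The scene view shows the lane (≈295,250), gauges at (389,192) and (425,212). The wrist view shows the bar at (290,127) and the mouth edge at (285,265)-(465,230).

View pics/side0.png

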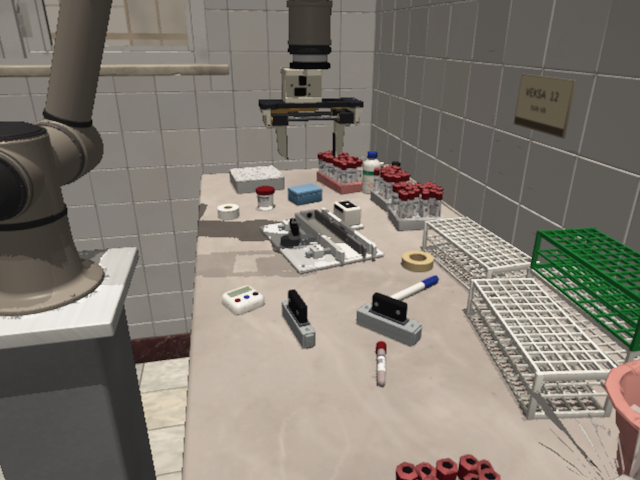

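```bash
cat > h.py <<'E'
from cell import robot
import cv2,numpy as np
def ray(p,u,v,z):
    d=p["R"].T@np.array([(u-p["cx"])/p["fx"],(v-p["cy"])/p["fy"],1]); c=-p["R"].T@p["t"]
    return c+d*(z-c[2])/d[2]
def proj(p,X):
    q=p["R"]@np.asarray(X,float)+p["t"]; return p["fx"]*q[0]/q[2]+p["cx"],p["fy"]*q[1]/q[2]+p["cy"]
E
python3 - <<'E'
from h import *
p=robot.camera_params("scene")
for uv in((389,188),(425,208)): print(uv,ray(p,*uv,.05))
p=robot.camera_params("wrist")
for u,v,z in((290,127,.06),(290,90,.06),(290,163,.06),(285,265,.008),(472,228,.008),(218,0,.008),(250,390,.06)): print(u,v,ray(p,u,v,z))
E
```

```text
(389, 188) [ 0.58260856 -0.26132838  0.05      ]
(425, 208) [ 0.44946817 -0.2542329   0.05      ]
290 127 [0.50243403 0.08020684 0.06      ]
290 90 [0.50304162 0.10831804 0.06      ]
290 163 [0.50181015 0.05134167 0.06      ]
285 265 [ 0.49048851 -0.05889387  0.008     ]
472 228 [ 0.68301455 -0.01858383  0.008     ]
218 0 [0.43865155 0.18548602 0.008     ]
250 390 [ 0.45639554 -0.17450413  0.06      ]
```

The side view shows the wide gauge at (390,320) and the narrow one at (298,318). I'm moving above them for a close look.

Emit:
jog_arm --deltas '[0, -0.35, 0, 0, 0, 0, 0, -0.7, 0, 0, 0, 0, 0, -1, 0, 0, 0, 0]'

```text
time: 0.4
tool_pos: [0.5248, -0.1012, 0.2375]
tool_rot: [-3.141, 0.0, 1.572]
contact_force: [0.7, -0.0, -0.2]
opening: 0.0919
```

Emit:
jog_arm --deltas '[0, -0.35, 0, 0, 0, 0, 0, -0.7, 0, 0, 0, 0, 0, -1, 0, 0, 0, 0]'

```text
time: 0.65
tool_pos: [0.5246, -0.2021, 0.2375]
tool_rot: [-3.141, 0.0, 1.57]
contact_force: [1.4, 0.1, 1.0]
opening: 0.0919
```

Emit:
jog_arm --deltas '[0, -0.35, 0, 0, 0, 0, 0, -0.7, 0, 0, 0, 0, 0, -1, 0, 0, 0, 0, 0, -1, 0, 0, 0, 0]'

```text
time: 0.98
tool_pos: [0.5241, -0.3054, 0.2367]
tool_rot: [-3.141, 0.002, 1.566]
contact_force: [-0.9, -0.2, 0.1]
opening: 0.0916
```

Run:
```python
from h import *
o=robot.observe();print(o["time"],o["tool_pos"],o["tool_rot"])
p=robot.camera_params("wrist");im=robot.read_camera("wrist");cv2.imwrite("pics/w1.png",im[:,:,::-1])
np.save("w1.npy",np.array([p],dtype=object),allow_pickle=True)
```

```text
0.9833 [ 0.52413142 -0.30535635  0.2367448 ] [-3.14093949e+00  1.75616710e-03  1.56609974e+00]
```

View pics/w1.png

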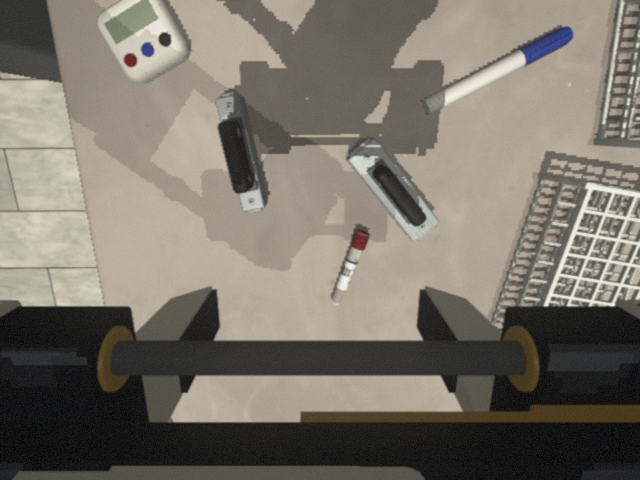

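The wide gauge is at about (393,188) and turned; the narrow one is at (240,155).

Run:
```python
from h import *
p=np.load("w1.npy",allow_pickle=True)[0]; im=cv2.imread("pics/w1.png")
def rect(m,z,x0,y0):
    c=max(cv2.findContours(m,cv2.RETR_EXTERNAL,cv2.CHAIN_APPROX_NONE)[0],key=cv2.contourArea)[:,0]+[x0,y0]
    W=np.array([ray(p,u,v,z)[:2]*1000 for u,v in c],np.float32)
    return cv2.minAreaRect(W),cv2.boxPoints(cv2.minAreaRect(W))
for x0,x1,y0,y1 in((335,450,125,250),(205,275,85,215)):
    r=im[y0:y1,x0:x1]; g=r.max(2).astype(int)
    print("handle",rect((g<55).astype(np.uint8),.060,x0,y0)[0])
    hs=cv2.cvtColor(r,cv2.COLOR_BGR2HSV); b=((r[:,:,0].astype(int)-r[:,:,2]>-4)).astype(np.uint8)
    b=cv2.morphologyEx(b,cv2.MORPH_OPEN,np.ones((3,3)))
    print("block",rect(b,.028,x0,y0))
```

```text
handle ((593.8824462890625, -281.35205078125), (14.044759750366211, 63.66997146606445), 38.943145751953125)
block (((579.19580078125, -262.0946350097656), (28.943674087524414, 15.316056251525879), 64.24918365478516), array([[ 566.01086, -271.80222],
       [ 579.8059 , -278.4564 ],
       [ 592.38074, -252.38705],
       [ 578.5857 , -245.73288]], dtype=float32))
handle ((458.14697265625, -248.25772094726562), (19.576217651367188, 58.781185150146484), 10.170419692993164)
block (((463.529541015625, -278.5840148925781), (8.7588529586792, 6.574739456176758), 86.9735107421875), array([[ 460.01553, -282.78378],
       [ 466.5811 , -283.1309 ],
       [ 467.04355, -274.38425],
       [ 460.478  , -274.03714]], dtype=float32))
```

Run:
```python
from h import *
p=np.load("w1.npy",allow_pickle=True)[0]
for uv in((347,157),(372,139),(438,222),(415,240)): print(ray(p,*uv,.028))
for n in("scene","side"):
    q=robot.camera_params(n); print(n,[np.round(proj(q,(x,y,z))) for x,y,z in((.5939,-.2813,.062),(.574,-.2566,.062),(.6138,-.306,.062),(.5939,-.2813,.028))])
print(robot.observe()["qpos"])
```

```text
[ 0.5516156 -0.2519709  0.028    ]
[ 0.5739277  -0.23617492  0.028     ]
[ 0.64041631 -0.31364195  0.028     ]
[ 0.61952633 -0.33164006  0.028     ]
scene [array([391., 181.]), array([391., 186.]), array([392., 175.]), array([390., 191.])]
side [array([387., 297.]), array([370., 291.]), array([404., 304.]), array([386., 315.])]
[-6.49800645e-01  4.92672106e-01  1.28954119e+00 -3.12451711e-04
  1.36037187e+00 -6.45897792e-01]
```

Emit:
jog_arm --deltas '[0.2, 0.05, 0, 0, 0, 0.07, 0.35, 0.09, 0, 0, 0, 0.14, 0.35, 0.09, 0, 0, 0, 0.22]' --claw 0.5

```text
time: 1.28
tool_pos: [0.562, -0.2888, 0.2372]
tool_rot: [3.14, -0.001, 1.923]
contact_force: [-0.2, 0.1, -0.1]
opening: 0.0765
```

Emit:
jog_arm --deltas '[0.2, 0.05, 0, 0, 0, 0.07, 0.35, 0.09, 0, 0, 0, 0.14, 0.35, 0.09, 0, 0, 0, 0.22, 0.35, 0.09, 0, 0, 0, 0.22, 0.35, 0.09, 0, 0, 0, 0.22]'

```text
time: 1.7
tool_pos: [0.595, -0.2807, 0.2374]
tool_rot: [-3.141, -0.001, 2.259]
contact_force: [0.2, -0.3, 0.2]
opening: 0.0472
```

Run:
```python
from h import *
o=robot.observe();print(o["time"],o["tool_pos"],o["tool_rot"],o["opening"],o["qpos"])
p=robot.camera_params("wrist");im=robot.read_camera("wrist");cv2.imwrite("pics/w2.png",im[:,:,::-1])
print(proj(p,(.595,-.282,.062)))
```

```text
1.7 [ 0.59497179 -0.28072687  0.23744611] [-3.14143680e+00 -1.06572239e-03  2.25889362e+00] 0.047229489019093955 [-5.57345430e-01  5.95473059e-01  1.11108082e+00  1.94739697e-04
  1.43609841e+00 -1.24546906e+00]
(np.float64(316.1555072637611), np.float64(223.63754636170214))
```

View pics/w2.png

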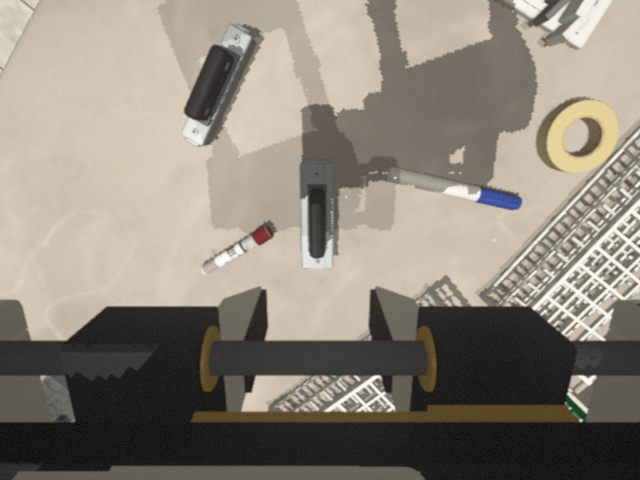

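Gauge squared in the view with its handle centred at (317,222), as predicted. Descend and grip.

Emit:
jog_arm --deltas '[0, 0, -0.3, 0, 0, 0, 0, 0, -0.6, 0, 0, 0, 0, 0, -0.95, 0, 0, 0]'

```text
time: 2.0
tool_pos: [0.5953, -0.2822, 0.1435]
tool_rot: [3.14, 0.003, 2.258]
contact_force: [-0.3, -0.1, -1.0]
opening: 0.0459
```

Emit:
jog_arm --deltas '[0, 0, -0.3, 0, 0, 0, 0, 0, -0.6, 0, 0, 0, 0, 0, -0.8, 0, 0, 0, 0, 0, -0.97, 0, 0, 0, 0, 0, -0.97, 0, 0, 0]'

```text
time: 2.42
tool_pos: [0.5925, -0.2806, 0.0418]
tool_rot: [-3.139, -0.007, 2.258]
contact_force: [-0.9, -0.1, 0.8]
opening: 0.046
```

Emit:
jog_arm --deltas '[0, 0, 0, 0, 0, 0, 0, 0, 0, 0, 0, 0, 0, 0, 0, 0, 0, 0, 0, 0, 0, 0, 0, 0, 0, 0, 0, 0, 0, 0]' --claw 0 --newtons 40

```text
time: 2.83
tool_pos: [0.5955, -0.2823, 0.047]
tool_rot: [3.141, 0.002, 2.261]
contact_force: [-0.2, -0.3, -0.0]
opening: 0.0171
```

Emit:
jog_arm --deltas '[0, 0, 0.1, 0, 0, 0, 0, 0, 0.3, 0, 0, 0, 0, 0, 0.6, 0, 0, 0]'

```text
time: 3.08
tool_pos: [0.5928, -0.2806, 0.1031]
tool_rot: [-3.139, -0.008, 2.261]
contact_force: [0.1, -0.6, -6.3]
opening: 0.0137
```

Run:
```python
from h import *
p=robot.camera_params("scene");im=cv2.imread("pics/scene0.png");cv2.imwrite("pics/lane.png",cv2.resize(im[190:310,215:375],None,fx=5,fy=5,interpolation=cv2.INTER_CUBIC))
```

```text
(no output)
```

View pics/lane.png

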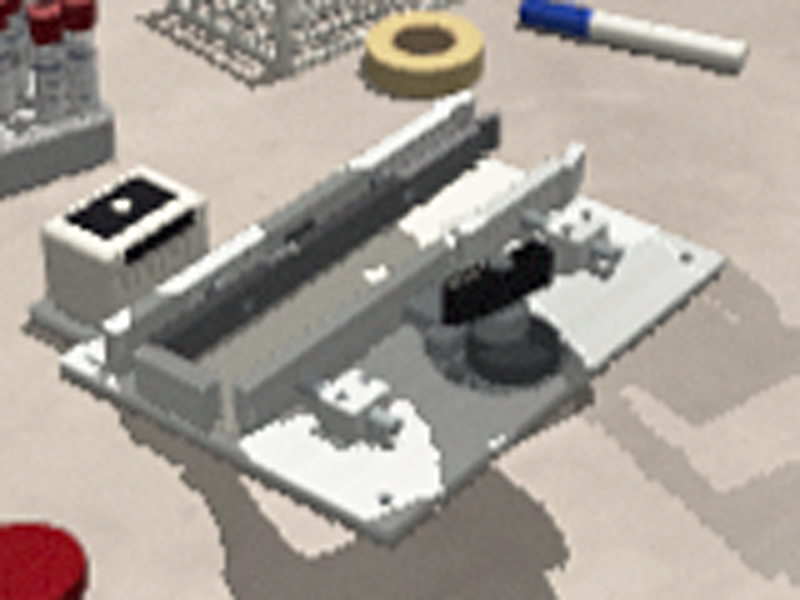

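Grip holds (−6 N weight, 13.7 mm opening). Carry it above the mouth half.

Emit:
jog_arm --deltas '[0, 0.2, 0.2, 0, 0, 0, 0, 0.5, 0.4, 0, 0, -0.04, 0, 0.8, 0.4, 0, 0, -0.08]'

```text
time: 3.33
tool_pos: [0.5964, -0.2026, 0.1504]
tool_rot: [3.138, 0.006, 2.131]
contact_force: [0.6, -0.0, -5.4]
opening: 0.0137
```

Emit:
jog_arm --deltas '[0, 0.3, 0, 0, 0, -0.04, 0, 0.6, 0, 0, 0, -0.08, 0, 0.8, 0, 0, 0, -0.12]'

```text
time: 3.58
tool_pos: [0.594, -0.1189, 0.1457]
tool_rot: [-3.141, -0.002, 1.945]
contact_force: [-0.3, -0.1, -6.0]
opening: 0.0139
```

Emit:
jog_arm --deltas '[0, 0.3, 0, 0, 0, -0.04, 0, 0.6, 0, 0, 0, -0.08, 0, 0.9, 0, 0, 0, -0.107]'

```text
time: 3.83
tool_pos: [0.5942, -0.0306, 0.1456]
tool_rot: [-3.14, -0.001, 1.775]
contact_force: [1.0, 0.0, -5.8]
opening: 0.0139
```

Emit:
jog_arm --deltas '[0, 0.2, 0, 0, 0, 0, 0, 0.45, 0, 0, 0, 0, 0, 0.66, 0, 0, 0, 0, 0, 0.66, 0, 0, 0, 0, 0, 0.66, 0, 0, 0, 0]'

```text
time: 4.25
tool_pos: [0.5944, 0.0353, 0.1456]
tool_rot: [-3.14, -0.0, 1.781]
contact_force: [-0.4, -0.4, -6.3]
opening: 0.0139
```

```bash
cat >> h.py <<'E'
def look(name):
    o=robot.observe();print(o["time"],o["tool_pos"].round(4),o["tool_rot"].round(4),o["contact_force"].round(2),o["opening"],o["qpos"].round(3))
    p=robot.camera_params("wrist");im=robot.read_camera("wrist");cv2.imwrite(f"pics/{name}.png",im[:,:,::-1])
    np.save(name+".npy",np.array([p],dtype=object),allow_pickle=True);return p,im
E
python3 - <<'E'
from h import *
look("w3")
q=robot.camera_params("scene")
for a,b,z in((360,242,.008),(294,299,.008),(228,263,.008)): print(ray(q,a,b,z))
E
```

```text
4.25 [0.5944 0.0353 0.1456] [-3.1403e+00 -3.0000e-04  1.7814e+00] [-0.37 -0.44 -6.34] 0.013908950942484637 [-0.069  0.552  1.45  -0.     1.14  -0.28 ]
[ 0.48736613 -0.05864429  0.008     ]
[0.42437677 0.1992782  0.008     ]
[0.62036323 0.23921109 0.008     ]
```

View pics/w3.png

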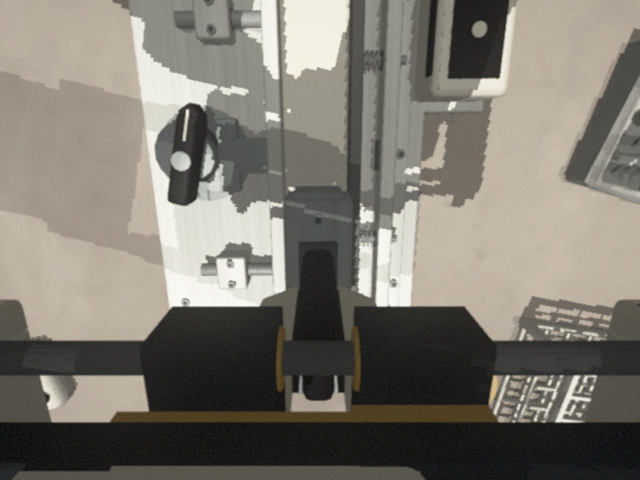

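Gauge hangs square over the lane; guide edge near u≈283, strip face near u≈352. Crop to measure those edges.

Run:
```python
from h import *
im=cv2.imread("pics/w3.png");cv2.imwrite("pics/w3c.png",cv2.resize(im[80:230,235:435],None,fx=4,fy=4,interpolation=cv2.INTER_NEAREST))
p=np.load("w3.npy",allow_pickle=True)[0]
O=np.array([.557,.0904]);c,s=np.cos(.206),np.sin(.206)
for v in(100,160,220): 
  print(v,[ (u,((ray(p,u,v,.0355)[:2]-O)@np.array([[c,-s],[s,c]])*1000).round(1)) for u in (265,283,352)])
print("bar axis",ray(p,187,155,.06),[proj(p,(*(O+np.array([c*x-s*y,s*x+c*y])),z)) for x,y,z in((0,0,.0355),(66,0,.036),(21,-9,.012+.028))])
```

```text
100 [(265, array([-8.2, 34.6])), (283, array([ 3.2, 34.6])), (352, array([47. , 34.8]))]
160 [(265, array([-9.6, -2.7])), (283, array([ 2.4, -2.7])), (352, array([48.2, -2.5]))]
220 [(265, array([-11. , -43.6])), (283, array([  1.5, -43.6])), (352, array([ 49.4, -43.3]))]
bar axis [0.50496676 0.0815242  0.06      ] [(np.float64(279.2921555783485), np.float64(155.83383380226957)), (np.float64(77420.33562687167), np.float64(508.4967641970189)), (np.float64(3049.3949623672543), np.float64(1370.9180151334847))]
```

View pics/w3c.png

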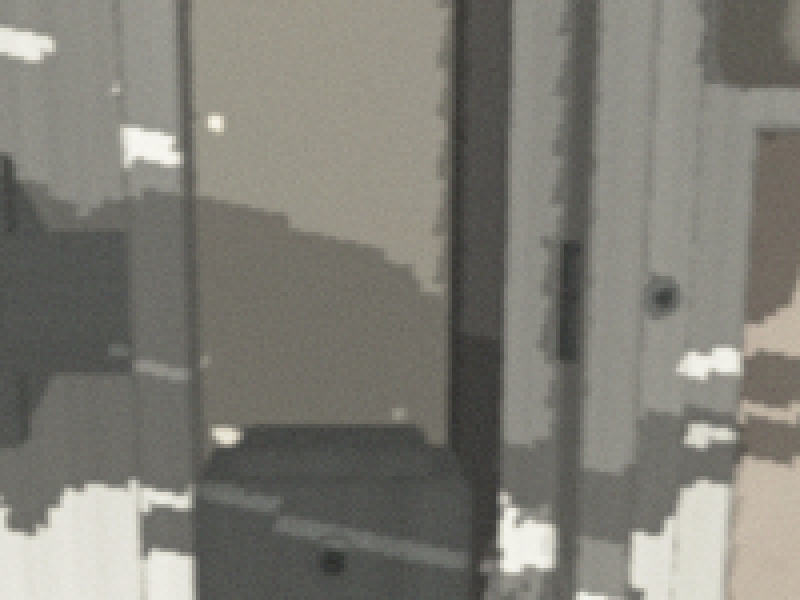

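Guide face u≈281, strip top front edge u≈348 → strip about 42.6 mm in lane x, lane origin ≈(0.5584, 0.0907). Shift 2 mm toward guide and lower.

Emit:
jog_arm --deltas '[-0.02, -0.005, -0.2, 0, 0, 0, -0.02, -0.005, -0.4, 0, 0, 0, -0.02, -0.005, -0.6, 0, 0, 0, -0.02, -0.005, -0.75, 0, 0, 0, -0.02, -0.005, -0.8, 0, 0, 0]'

```text
time: 4.72
tool_pos: [0.5913, 0.0324, 0.0631]
tool_rot: [-3.137, -0.001, 1.778]
contact_force: [-1.2, 0.1, -5.4]
opening: 0.0137
```

Emit:
jog_arm --deltas '[0, 0, -0.01, 0, 0, 0, 0, 0, -0.03, 0, 0, 0, 0, 0, -0.05, 0, 0, 0, 0, 0, -0.06, 0, 0, 0, 0, 0, -0.06, 0, 0, 0]'

```text
time: 5.13
tool_pos: [0.5939, 0.0331, 0.0613]
tool_rot: [3.139, 0.001, 1.779]
contact_force: [-0.5, -1.8, 0.7]
opening: 0.0139
```

Emit:
jog_arm --deltas '[0, 0, -0.01, 0, 0, 0, 0, 0, -0.01, 0, 0, 0, 0, 0, -0.01, 0, 0, 0]'

```text
time: 5.38
tool_pos: [0.594, 0.0332, 0.0613]
tool_rot: [3.138, 0.001, 1.779]
contact_force: [-3.2, -2.1, 9.4]
opening: 0.0136
```

Emit:
jog_arm --deltas '[0, 0, -0.01, 0, 0, 0, 0, 0, -0.01, 0, 0, 0, 0, 0, -0.01, 0, 0, 0]'

```text
time: 5.63
tool_pos: [0.594, 0.0331, 0.0613]
tool_rot: [3.138, 0.002, 1.779]
contact_force: [-6.5, -1.7, 15.8]
opening: 0.0137
```

Run:
```python
from h import *
look("w4")
```

```text
5.6333 [0.594  0.0331 0.0613] [3.1380e+00 1.6000e-03 1.7793e+00] [-6.52 -1.69 15.79] 0.013706447661170814 [-7.300e-02  6.500e-01  1.538e+00 -1.000e-03  9.500e-01 -2.810e-01]
```

View pics/w4.png

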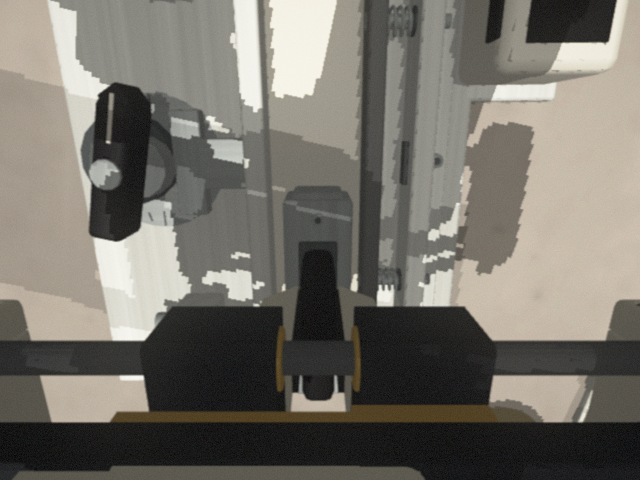

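Gauge stands between guide (u≈270) and strip (u≈360) with a gap on both sides. Unload, release, rise, and go to the bar.

Emit:
jog_arm --deltas '[0, 0, 0.02, 0, 0, 0, 0, 0, 0.02, 0, 0, 0]'

```text
time: 5.85
tool_pos: [0.5937, 0.0335, 0.0613]
tool_rot: [3.139, 0.001, 1.779]
contact_force: [-2.2, -0.0, 7.3]
opening: 0.0136
```

Emit:
jog_arm --deltas '[0, 0, 0, 0, 0, 0, 0, 0, 0, 0, 0, 0, 0, 0, 0, 0, 0, 0]' --claw 0.4

```text
time: 6.1
tool_pos: [0.5933, 0.0336, 0.0598]
tool_rot: [3.141, 0.0, 1.779]
contact_force: [0.4, 0.2, 0.3]
opening: 0.0292
```

Emit:
jog_arm --deltas '[0, 0, 0.2, 0, 0, 0, 0, 0, 0.5, 0, 0, 0, 0, 0, 0.85, 0, 0, 0, 0, 0, 0.85, 0, 0, 0]'

```text
time: 6.43
tool_pos: [0.5966, 0.0335, 0.1513]
tool_rot: [3.13, 0.003, 1.779]
contact_force: [1.6, -0.8, 0.1]
opening: 0.0364
```

Run:
```python
from h import *
p,im=look("w5")
g=im.max(2); m=((g<50).astype(np.uint8))[60:230,130:230]
c=max(cv2.findContours(m,cv2.RETR_EXTERNAL,cv2.CHAIN_APPROX_NONE)[0],key=cv2.contourArea)[:,0]+[130,60]
W=np.array([ray(p,u,v,.060)[:2]*1000 for u,v in c],np.float32);print(cv2.minAreaRect(W))
```

```text
6.4333 [0.5966 0.0335 0.1513] [3.1304e+00 3.1000e-03 1.7792e+00] [ 1.6  -0.75  0.09] 0.03639478033864768 [-0.072  0.543  1.449  0.     1.138 -0.281]
((511.824951171875, 82.34915161132812), (10.874896049499512, 56.90193176269531), 3.0632362365722656)
```

View pics/w5.png

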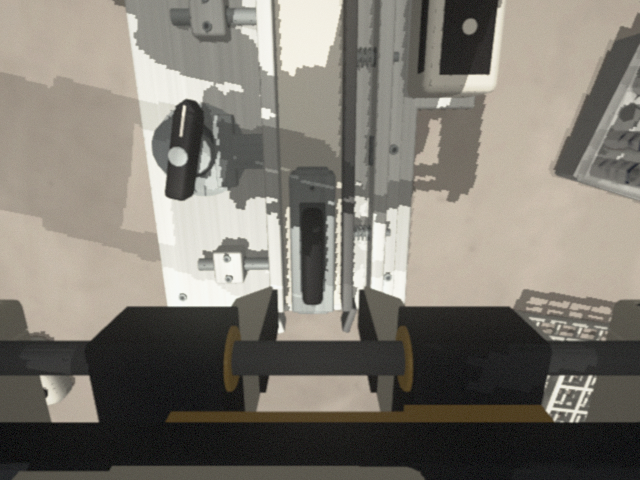

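Gauge stands square and free in the lane's mouth half (handle (313,255), gaps both sides). Now over the bar handle (axis ≈ (0.502, 0.0795)).

Emit:
jog_arm --deltas '[-0.3, 0.15, 0, 0, 0, -0.04, -0.6, 0.3, 0, 0, 0, -0.08, -0.9, 0.45, 0, 0, 0, -0.12, -0.9, 0.45, 0, 0, 0, -0.12, -0.9, 0.45, 0, 0, 0, -0.12]'

```text
time: 6.9
tool_pos: [0.5016, 0.0792, 0.1441]
tool_rot: [-3.14, -0.0, 1.593]
contact_force: [0.6, 0.7, 0.9]
opening: 0.0367
```

Emit:
jog_arm --deltas '[0, 0, 0, 0, 0, 0, 0, 0, 0, 0, 0, 0]'

```text
time: 7.07
tool_pos: [0.5041, 0.0781, 0.1445]
tool_rot: [3.141, 0.0, 1.591]
contact_force: [-0.2, -0.4, -0.1]
opening: 0.0367
```

Run:
```python
from h import *
p,im=look("w6")
print(proj(p,(.502,.0795,.06)))
g=im.max(2); m=((g<50).astype(np.uint8))[100:285,250:390]
c=max(cv2.findContours(m,cv2.RETR_EXTERNAL,cv2.CHAIN_APPROX_NONE)[0],key=cv2.contourArea)[:,0]+[250,100]
print(cv2.boundingRect(c))
W=np.array([ray(p,u,v,.060)[:2]*1000 for u,v in c],np.float32);print(cv2.minAreaRect(W))
```

```text
7.0667 [0.5041 0.0781 0.1445] [3.1408e+00 1.0000e-04 1.5906e+00] [-0.16 -0.4  -0.06] 0.036740582650430245 [ 0.003  0.412  1.7   -0.     1.029 -0.016]
(np.float64(313.6618144102544), np.float64(254.72997852551373))
(305, 201, 21, 34)
((503.6367492675781, 104.28614807128906), (11.478348731994629, 19.225719451904297), 33.03806686401367)
```

Emit:
jog_arm --deltas '[-0.015, 0.01, -0.2, 0, 0, 0, -0.015, 0.01, -0.45, 0, 0, 0, -0.015, 0.01, -0.7, 0, 0, 0, -0.015, 0.01, -0.9, 0, 0, 0, -0.015, 0.01, -0.955, 0, 0, 0]'

```text
time: 7.53
tool_pos: [0.5004, 0.079, 0.0461]
tool_rot: [-3.137, 0.0, 1.59]
contact_force: [-0.1, -0.4, -0.1]
opening: 0.0363
```

Emit:
jog_arm --deltas '[0, 0, 0, 0, 0, 0, 0, 0, 0, 0, 0, 0, 0, 0, 0, 0, 0, 0, 0, 0, 0, 0, 0, 0, 0, 0, 0, 0, 0, 0]' --claw 0 --newtons 40

```text
time: 7.95
tool_pos: [0.5012, 0.0794, 0.0503]
tool_rot: [-3.141, 0.0, 1.59]
contact_force: [-4.2, -1.6, 4.8]
opening: 0.0135
```

Emit:
jog_arm --deltas '[0, 0, 0, 0, 0, 0, 0, 0, 0, 0, 0, 0]'

```text
time: 8.12
tool_pos: [0.5012, 0.0795, 0.0503]
tool_rot: [3.142, 0.0, 1.59]
contact_force: [-4.2, -1.6, 6.9]
opening: 0.0135
```

```bash
cat >> h.py <<'E'
def st():
    o=robot.observe();print(o["time"],o["tool_pos"].round(4),o["tool_rot"].round(4),"F",o["contact_force"].round(2),"T",o["torque"].round(3),o["opening"].round(4),o["qpos"].round(3)[[0,5]])
E
python3 -c "
from h import *
st()"
```

```text
Traceback (most recent call last):
  File "h.py", line 13, in st
    o=robot.observe();print(o["time"],o["tool_pos"].round(4),o["tool_rot"].round(4),"F",o["contact_force"].round(2),"T",o["torque"].round(3),o["opening"].round(4),o["qpos"].round(3)[[0,5]])
                                                                                                                                             ^^^^^^^^^^^^^^^^^^
AttributeError: 'float' object has no attribute 'round'
```

Emit:
jog_arm --deltas '[0, 0, 0, 0, 0, -0.055, 0, 0, 0, 0, 0, -0.11, 0, 0, 0, 0, 0, -0.165, 0, 0, 0, 0, 0, -0.22, 0, 0, 0, 0, 0, -0.276]'

```text
time: 8.53
tool_pos: [0.5021, 0.0793, 0.0503]
tool_rot: [3.14, -0.0, 1.154]
contact_force: [-1.2, -2.6, 4.0]
opening: 0.0135
```

Emit:
jog_arm --deltas '[0, 0, 0, 0, 0, -0.055, 0, 0, 0, 0, 0, -0.11, 0, 0, 0, 0, 0, -0.165, 0, 0, 0, 0, 0, -0.22, 0, 0, 0, 0, 0, -0.276]'

```text
time: 8.95
tool_pos: [0.5029, 0.0788, 0.0504]
tool_rot: [3.138, -0.002, 0.72]
contact_force: [0.6, -5.2, 0.9]
opening: 0.0137
```

Emit:
jog_arm --deltas '[0, 0, 0, 0, 0, -0.055, 0, 0, 0, 0, 0, -0.11, 0, 0, 0, 0, 0, -0.165, 0, 0, 0, 0, 0, -0.22, 0, 0, 0, 0, 0, -0.276]'

```text
time: 9.37
tool_pos: [0.5033, 0.078, 0.0504]
tool_rot: [3.138, -0.003, 0.287]
contact_force: [2.4, -9.6, -0.1]
opening: 0.0137
```

```bash
sed -i 's/o\["opening"\].round(4)/round(o["opening"],4)/' h.py; python3 -c "
from h import *
st()"
```

```text
9.3667 [0.5033 0.078  0.0504] [ 3.138  -0.0033  0.2871] F [ 2.36 -9.6  -0.09] T [-1.488 -0.089  0.262] 0.0137 [0.005 1.291]
```

Emit:
jog_arm --deltas '[0, -0.015, 0, 0, 0, -0.02, 0, -0.015, 0, 0, 0, -0.04, 0, -0.015, 0, 0, 0, -0.06]'

```text
time: 9.62
tool_pos: [0.5033, 0.0776, 0.0504]
tool_rot: [3.14, -0.004, 0.195]
contact_force: [2.4, -2.7, 0.2]
opening: 0.0136
```

```bash
python3 -c "
from h import *
st()"
```

```text
9.6167 [0.5033 0.0776 0.0504] [ 3.1401 -0.0043  0.1948] F [ 2.41 -2.67  0.2 ] T [-0.264 -0.121  0.206] 0.0136 [0.003 1.38 ]
```

Emit:
jog_arm --deltas '[0, 0, 0, 0, 0, -0.02, 0, 0, 0, 0, 0, -0.04, 0, 0, 0, 0, 0, -0.06]'

```text
time: 9.87
tool_pos: [0.5034, 0.0775, 0.0504]
tool_rot: [3.14, -0.004, 0.101]
contact_force: [2.2, -4.1, 0.1]
opening: 0.0139
```

```bash
python3 -c "
from h import *
st()"
```

```text
9.8667 [0.5034 0.0775 0.0504] [ 3.1401 -0.0045  0.1008] F [ 2.22 -4.11  0.14] T [-0.459 -0.158  0.21 ] 0.0139 [0.003 1.474]
```

Emit:
jog_arm --deltas '[0, 0, 0, 0, 0, -0.02, 0, 0, 0, 0, 0, -0.04, 0, 0, 0, 0, 0, -0.06]'

```text
time: 10.12
tool_pos: [0.5034, 0.0772, 0.0503]
tool_rot: [3.14, -0.004, 0.007]
contact_force: [2.1, -4.9, -0.3]
opening: 0.0137
```

```bash
python3 -c "
from h import *
st()"
```

```text
10.1167 [0.5034 0.0772 0.0503] [ 3.1402 -0.0044  0.0066] F [ 2.1  -4.87 -0.31] T [-0.656 -0.149  0.206] 0.0137 [0.003 1.568]
```

Emit:
jog_arm --deltas '[0, 0, 0, 0, 0, -0.02, 0, 0, 0, 0, 0, -0.04]'

```text
time: 10.28
tool_pos: [0.5034, 0.0771, 0.0504]
tool_rot: [3.14, -0.005, -0.056]
contact_force: [2.3, -5.0, -0.3]
opening: 0.0137
```

```bash
python3 -c "
from h import *
st()"
```

```text
10.2833 [0.5034 0.0771 0.0504] [ 3.1403 -0.0045 -0.0562] F [ 2.34 -5.03 -0.3 ] T [-0.814 -0.173  0.265] 0.0137 [0.002 1.631]
```

Emit:
jog_arm --deltas '[0, 0, 0, 0, 0, -0.02, 0, 0, 0, 0, 0, -0.04]'

```text
time: 10.45
tool_pos: [0.5034, 0.077, 0.0504]
tool_rot: [3.14, -0.005, -0.119]
contact_force: [1.5, -6.5, 0.0]
opening: 0.0139
```

```bash
python3 -c "
from h import *
st()"
```

```text
10.45 [0.5034 0.077  0.0504] [ 3.1404 -0.0045 -0.1189] F [ 1.49 -6.51  0.03] T [-0.898 -0.09   0.279] 0.0139 [0.002 1.694]
```

Torque step at a≈1.8 marks the touch (spring slope then fits). One more small step, then release and go to the gauge.

Emit:
jog_arm --deltas '[0, 0, 0, 0, 0, -0.02, 0, 0, 0, 0, 0, -0.04, 0, 0, 0, 0, 0, -0.04]'

```text
time: 10.7
tool_pos: [0.5033, 0.0768, 0.0504]
tool_rot: [3.141, -0.005, -0.182]
contact_force: [1.8, -6.0, 0.5]
opening: 0.0134
```

```bash
python3 -c "
from h import *
st()"
```

```text
10.7 [0.5033 0.0768 0.0504] [ 3.1405 -0.0046 -0.182 ] F [ 1.76 -6.    0.5 ] T [-0.981 -0.079  0.135] 0.0134 [0.002 1.757]
```

Emit:
jog_arm --deltas '[0, 0, 0, 0, 0, 0, 0, 0, 0, 0, 0, 0, 0, 0, 0, 0, 0, 0]' --claw 0.4

```text
time: 10.95
tool_pos: [0.5019, 0.0782, 0.0497]
tool_rot: [-3.141, -0.001, -0.181]
contact_force: [0.2, 0.1, 0.9]
opening: 0.0292
```

Emit:
jog_arm --deltas '[0, 0, 0.2, 0, 0, 0, 0, 0, 0.5, 0, 0, 0, 0, 0, 0.9, 0, 0, 0, 0, 0, 0.9, 0, 0, 0]'

```text
time: 11.28
tool_pos: [0.5053, 0.0784, 0.1459]
tool_rot: [-3.139, -0.012, -0.181]
contact_force: [1.5, 0.6, 1.8]
opening: 0.0366
```

```bash
python3 -c "
from h import *
st()"
```

```text
11.2833 [0.5053 0.0784 0.1459] [-3.1392 -0.0118 -0.1809] F [1.49 0.56 1.8 ] T [ 0.098  0.054 -0.017] 0.0366 [0.004 1.755]
```

Emit:
jog_arm --deltas '[0.1, -0.05, 0, 0, 0, 0.07, 0.3, -0.1, 0, 0, 0, 0.14, 0.5, -0.2, 0, 0, 0, 0.21, 0.7, -0.3, 0, 0, 0, 0.28, 0.9, -0.4, 0, 0, 0, 0.35]'

```text
time: 11.7
tool_pos: [0.5924, 0.0379, 0.1394]
tool_rot: [3.141, -0.001, 0.374]
contact_force: [0.3, 0.2, -0.7]
opening: 0.0366
```

Emit:
jog_arm --deltas '[0, 0, 0, 0, 0, 0.07, 0, 0, 0, 0, 0, 0.14, 0, 0, 0, 0, 0, 0.21, 0, 0, 0, 0, 0, 0.28, 0, 0, 0, 0, 0, 0.35]'

```text
time: 12.12
tool_pos: [0.5916, 0.0382, 0.1391]
tool_rot: [3.141, -0.0, 0.924]
contact_force: [0.0, -0.6, -0.2]
opening: 0.037
```

Emit:
jog_arm --deltas '[0, 0, 0, 0, 0, 0.07, 0, 0, 0, 0, 0, 0.14, 0, 0, 0, 0, 0, 0.21, 0, 0, 0, 0, 0, 0.28, 0, 0, 0, 0, 0, 0.35]'

```text
time: 12.53
tool_pos: [0.5915, 0.0383, 0.1392]
tool_rot: [3.141, -0.0, 1.474]
contact_force: [0.7, 0.2, -0.3]
opening: 0.0369
```

Emit:
jog_arm --deltas '[0, 0, 0, 0, 0, 0.07, 0, 0, 0, 0, 0, 0.14, 0, 0, 0, 0, 0, 0.197, 0, 0, 0, 0, 0, 0.197, 0, 0, 0, 0, 0, 0.197]'

```text
time: 12.95
tool_pos: [0.5915, 0.0383, 0.1392]
tool_rot: [3.141, -0.0, 1.775]
contact_force: [-0.1, -0.1, -0.2]
opening: 0.0369
```

Run:
```python
from h import *
p,im=look("w7"); print(proj(p,(.6005,.0351,.074)))
cv2.imwrite("pics/w7c.png",im[100:320,120:520,::-1])
```

```text
12.95 [0.5915 0.0383 0.1392] [ 3.1412e+00 -1.0000e-04  1.7750e+00] [-0.1  -0.15 -0.22] 0.03687220189839611 [-0.065  0.554  1.467  0.     1.12  -0.269]
(np.float64(330.42803016824945), np.float64(274.81486860574665))
```

View pics/w7c.png

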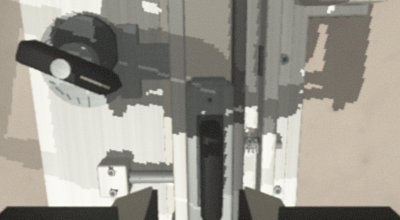

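Gauge stands between guide and strip, handle at (328,~255), as predicted. Grip it.

Emit:
jog_arm --deltas '[0.085, -0.03, -0.2, 0, 0, 0, 0.085, -0.03, -0.45, 0, 0, 0, 0.085, -0.03, -0.65, 0, 0, 0, 0.085, -0.03, -0.78, 0, 0, 0, 0.085, -0.03, -0.8, 0, 0, 0]'

```text
time: 13.42
tool_pos: [0.5983, 0.0352, 0.0564]
tool_rot: [-3.137, -0.001, 1.775]
contact_force: [-0.6, -0.1, 0.2]
opening: 0.0365
```

Emit:
jog_arm --deltas '[0, 0, 0, 0, 0, 0, 0, 0, 0, 0, 0, 0, 0, 0, 0, 0, 0, 0, 0, 0, 0, 0, 0, 0, 0, 0, 0, 0, 0, 0]' --claw 0 --newtons 25

```text
time: 13.83
tool_pos: [0.6005, 0.035, 0.0605]
tool_rot: [3.14, 0.001, 1.778]
contact_force: [-1.2, -0.1, 4.8]
opening: 0.0138
```

Emit:
jog_arm --deltas '[0, 0, 0, 0, 0, 0, 0, 0, 0, 0, 0, 0]'

```text
time: 14.0
tool_pos: [0.6005, 0.035, 0.0604]
tool_rot: [3.14, 0.001, 1.778]
contact_force: [-0.9, -0.1, 5.7]
opening: 0.0138
```

```bash
cat >> h.py <<'E'
def lane():
    o=robot.observe();c,s=np.cos(.206),np.sin(.206);M=np.array([[c,s],[-s,c]])
    print(round(o["time"],2),"lane",(M@(o["tool_pos"][:2]-[.5584,.0907])*1000).round(1),round(o["tool_pos"][2],4),"Flane",(M@o["contact_force"][:2]).round(1),"Fz",round(o["contact_force"][2],1),"Tz",round(o["torque"][2],3),"yaw",round(o["tool_rot"][2]-np.pi/2,4))
E
python3 -c "
from h import *
lane()"
```

```text
14.0 lane [ 29.8 -63.2] 0.0604 Flane [-0.9  0.1] Fz 5.7 Tz 0.234 yaw 0.207
```

Emit:
jog_arm --deltas '[0, 0, 0.008, 0, 0, 0, 0, 0, 0.008, 0, 0, 0]'

```text
time: 14.17
tool_pos: [0.6005, 0.035, 0.0605]
tool_rot: [3.14, 0.0, 1.778]
contact_force: [0.7, 0.0, 2.4]
opening: 0.014
```

```bash
python3 -c "
from h import *
lane()"
```

```text
14.17 lane [ 29.8 -63.1] 0.0605 Flane [ 0.7 -0.1] Fz 2.4 Tz 0.277 yaw 0.2069
```

Emit:
jog_arm --deltas '[-0.007, 0.034, 0, 0, 0, 0, -0.014, 0.069, 0, 0, 0, 0, -0.021, 0.103, 0, 0, 0, 0, -0.029, 0.137, 0, 0, 0, 0, -0.036, 0.171, 0, 0, 0, 0]'

```text
time: 14.58
tool_pos: [0.5971, 0.0507, 0.0605]
tool_rot: [3.14, 0.003, 1.778]
contact_force: [0.4, -7.3, 2.4]
opening: 0.0137
```

```bash
python3 -c "
from h import *
lane()"
```

```text
14.58 lane [ 29.7 -47.1] 0.0605 Flane [-1.1 -7.3] Fz 2.4 Tz 0.225 yaw 0.2067
```

Emit:
jog_arm --deltas '[0, 0, 0, 0, 0, 0, 0, 0, 0, 0, 0, 0, 0, 0, 0, 0, 0, 0]'

```text
time: 14.83
tool_pos: [0.5969, 0.0513, 0.0605]
tool_rot: [3.141, 0.001, 1.778]
contact_force: [0.1, -5.5, 3.1]
opening: 0.0141
```

```bash
python3 -c "
from h import *
lane()"
```

```text
14.83 lane [ 29.6 -46.4] 0.0605 Flane [-1.1 -5.4] Fz 3.1 Tz 0.279 yaw 0.2067
```

Moving 7.3 N, halted 5.4 N: within the right window and agreeing with the torque feel. Continue the slide to the stop.

Emit:
jog_arm --deltas '[-0.007, 0.034, 0.003, 0, 0, 0, -0.014, 0.069, 0.003, 0, 0, 0, -0.021, 0.103, 0.003, 0, 0, 0, -0.029, 0.137, 0.003, 0, 0, 0, -0.036, 0.171, 0.003, 0, 0, 0]'

```text
time: 15.25
tool_pos: [0.5932, 0.0682, 0.0605]
tool_rot: [3.141, 0.002, 1.777]
contact_force: [1.8, -6.6, 1.1]
opening: 0.014
```

Emit:
jog_arm --deltas '[-0.007, 0.034, 0, 0, 0, 0, -0.014, 0.069, 0, 0, 0, 0, -0.021, 0.103, 0, 0, 0, 0, -0.029, 0.137, 0, 0, 0, 0, -0.036, 0.171, 0, 0, 0, 0]'

```text
time: 15.67
tool_pos: [0.5895, 0.0853, 0.0605]
tool_rot: [3.141, 0.002, 1.777]
contact_force: [0.8, -7.9, 2.0]
opening: 0.0137
```

Emit:
jog_arm --deltas '[-0.007, 0.034, 0, 0, 0, 0, -0.014, 0.069, 0, 0, 0, 0, -0.021, 0.103, 0, 0, 0, 0, -0.029, 0.137, 0, 0, 0, 0, -0.036, 0.171, 0, 0, 0, 0]'

```text
time: 16.08
tool_pos: [0.5857, 0.1023, 0.0605]
tool_rot: [-3.141, 0.002, 1.777]
contact_force: [0.2, -6.6, 2.2]
opening: 0.0141
```

Emit:
jog_arm --deltas '[-0.007, 0.034, 0, 0, 0, 0, -0.014, 0.069, 0, 0, 0, 0, -0.021, 0.103, 0, 0, 0, 0, -0.029, 0.137, 0, 0, 0, 0, -0.036, 0.171, 0, 0, 0, 0]'

```text
time: 16.5
tool_pos: [0.582, 0.1194, 0.0605]
tool_rot: [-3.141, 0.002, 1.777]
contact_force: [0.1, -8.1, 3.7]
opening: 0.0138
```

```bash
python3 -c "
from h import *
lane()"
```

```text
16.5 lane [29.  23.2] 0.0605 Flane [-1.5 -7.9] Fz 3.7 Tz 0.18 yaw 0.2066
```

Emit:
jog_arm --deltas '[-0.007, 0.034, 0, 0, 0, 0, -0.014, 0.069, 0, 0, 0, 0, -0.021, 0.103, 0, 0, 0, 0, -0.029, 0.137, 0, 0, 0, 0, -0.036, 0.171, 0, 0, 0, 0]'

```text
time: 16.92
tool_pos: [0.5783, 0.1364, 0.0605]
tool_rot: [-3.141, 0.002, 1.777]
contact_force: [-1.0, -8.4, 3.5]
opening: 0.0139
```

```bash
python3 -c "
from h import *
lane()"
```

```text
16.92 lane [28.8 40.7] 0.0605 Flane [-2.7 -8. ] Fz 3.5 Tz 0.152 yaw 0.2066
```

Emit:
jog_arm --deltas '[0, 0, 0, 0, 0, 0, 0, 0, 0, 0, 0, 0, 0, 0, 0, 0, 0, 0]'

```text
time: 17.17
tool_pos: [0.5781, 0.1371, 0.0605]
tool_rot: [-3.141, 0.001, 1.777]
contact_force: [-1.6, -4.0, 4.2]
opening: 0.0137
```

```bash
python3 -c "
from h import *
lane()"
```

```text
17.17 lane [28.8 41.4] 0.0605 Flane [-2.4 -3.6] Fz 4.2 Tz 0.187 yaw 0.2067
```

Moving 6.6–8.1 N, but halted only 3.6 N at the second halt: on the light side. I'll advance the eccentric about 0.4 mm and slide again.

Emit:
jog_arm --deltas '[0, 0, 0.005, 0, 0, 0, 0, 0, 0.005, 0, 0, 0, 0, 0, 0.005, 0, 0, 0]' --claw 0.4

```text
time: 17.42
tool_pos: [0.5782, 0.1381, 0.0605]
tool_rot: [-3.141, -0.001, 1.777]
contact_force: [0.0, 1.0, -0.2]
opening: 0.0292
```

Emit:
jog_arm --deltas '[0, 0, 0.2, 0, 0, 0, 0, 0, 0.5, 0, 0, 0, 0, 0, 0.8, 0, 0, 0, 0, 0, 0.8, 0, 0, 0]'

```text
time: 17.75
tool_pos: [0.5814, 0.1385, 0.1467]
tool_rot: [3.131, 0.0, 1.778]
contact_force: [1.2, 0.5, 1.6]
opening: 0.0367
```

Emit:
jog_arm --deltas '[-0.15, -0.1, 0, 0, 0, -0.07, -0.3, -0.2, 0, 0, 0, -0.14, -0.45, -0.3, 0, 0, 0, -0.21, -0.6, -0.45, 0, 0, 0, -0.28, -0.75, -0.59, 0, 0, 0, -0.35]'

```text
time: 18.17
tool_pos: [0.5024, 0.0786, 0.1404]
tool_rot: [-3.141, -0.0, 1.223]
contact_force: [0.0, -1.0, -0.6]
opening: 0.0366
```

Emit:
jog_arm --deltas '[0, 0, 0, 0, 0, -0.07, 0, 0, 0, 0, 0, -0.14, 0, 0, 0, 0, 0, -0.21, 0, 0, 0, 0, 0, -0.28, 0, 0, 0, 0, 0, -0.35]'

```text
time: 18.58
tool_pos: [0.5032, 0.0789, 0.1405]
tool_rot: [-3.141, -0.0, 0.672]
contact_force: [1.1, 0.4, 0.1]
opening: 0.0367
```

Emit:
jog_arm --deltas '[0, 0, 0, 0, 0, -0.07, 0, 0, 0, 0, 0, -0.14, 0, 0, 0, 0, 0, -0.21, 0, 0, 0, 0, 0, -0.28, 0, 0, 0, 0, 0, -0.35]'

```text
time: 19.0
tool_pos: [0.5032, 0.079, 0.1404]
tool_rot: [-3.141, 0.0, 0.123]
contact_force: [0.1, -0.7, 0.4]
opening: 0.0367
```

Emit:
jog_arm --deltas '[0, 0, 0, 0, 0, -0.07, 0, 0, 0, 0, 0, -0.14, 0, 0, 0, 0, 0, -0.197, 0, 0, 0, 0, 0, -0.197, 0, 0, 0, 0, 0, -0.197]'

```text
time: 19.42
tool_pos: [0.5033, 0.0788, 0.1405]
tool_rot: [-3.141, 0.0, -0.179]
contact_force: [0.2, 0.0, -0.7]
opening: 0.0368
```

```bash
python3 -c "
from h import *
st()"
```

```text
19.4167 [0.5033 0.0788 0.1405] [-3.1415e+00  5.0000e-04 -1.7850e-01] F [ 0.2   0.02 -0.71] T [0.051 0.151 0.013] 0.0368 [0.005 1.754]
```

Emit:
jog_arm --deltas '[0, -0.015, -0.2, 0, 0, 0, 0, -0.015, -0.45, 0, 0, 0, 0, -0.015, -0.7, 0, 0, 0, 0, -0.015, -0.88, 0, 0, 0, 0, -0.015, -0.9, 0, 0, 0]'

```text
time: 19.83
tool_pos: [0.5012, 0.0772, 0.0477]
tool_rot: [3.141, 0.006, -0.179]
contact_force: [-1.4, -0.6, 0.7]
opening: 0.0368
```

Emit:
jog_arm --deltas '[0, 0, 0, 0, 0, 0, 0, 0, 0, 0, 0, 0, 0, 0, 0, 0, 0, 0, 0, 0, 0, 0, 0, 0, 0, 0, 0, 0, 0, 0]' --claw 0 --newtons 40

```text
time: 20.25
tool_pos: [0.5042, 0.0766, 0.0521]
tool_rot: [3.141, -0.002, -0.181]
contact_force: [-0.6, -4.1, 4.7]
opening: 0.014
```

```bash
python3 -c "
from h import *
st()"
```

```text
20.25 [0.5042 0.0766 0.0521] [ 3.1411e+00 -2.4000e-03 -1.8080e-01] F [-0.6  -4.09  4.65] T [-0.617  0.217 -0.1  ] 0.014 [1.000e-03 1.753e+00]
```

Emit:
jog_arm --deltas '[0, 0, 0, 0, 0, -0.015, 0, 0, 0, 0, 0, -0.03, 0, 0, 0, 0, 0, -0.03]'

```text
time: 20.5
tool_pos: [0.5041, 0.0765, 0.0521]
tool_rot: [3.141, -0.002, -0.229]
contact_force: [-1.0, -4.7, 7.3]
opening: 0.0137
```

```bash
python3 -c "
from h import *
st()"
```

```text
20.5 [0.5041 0.0765 0.0521] [ 3.141e+00 -2.300e-03 -2.295e-01] F [-0.96 -4.75  7.33] T [-0.727  0.326  0.137] 0.0137 [1.000e-03 1.802e+00]
```

Emit:
jog_arm --deltas '[0, 0, 0, 0, 0, 0, 0, 0, 0, 0, 0, 0, 0, 0, 0, 0, 0, 0]' --claw 0.4

```text
time: 20.75
tool_pos: [0.5034, 0.0773, 0.0509]
tool_rot: [-3.141, -0.0, -0.229]
contact_force: [-1.0, 0.3, 0.2]
opening: 0.0292
```

Emit:
jog_arm --deltas '[0, 0, 0.2, 0, 0, 0, 0, 0, 0.5, 0, 0, 0, 0, 0, 0.9, 0, 0, 0, 0, 0, 0.9, 0, 0, 0]'

```text
time: 21.08
tool_pos: [0.5071, 0.0775, 0.1472]
tool_rot: [-3.139, -0.011, -0.228]
contact_force: [0.3, 0.4, 0.8]
opening: 0.0367
```

Emit:
jog_arm --deltas '[0.15, 0.1, 0, 0, 0, 0.07, 0.3, 0.2, 0, 0, 0, 0.14, 0.45, 0.3, 0, 0, 0, 0.21, 0.6, 0.45, 0, 0, 0, 0.28, 0.75, 0.59, 0, 0, 0, 0.35]'

```text
time: 21.5
tool_pos: [0.579, 0.1369, 0.1406]
tool_rot: [-3.141, -0.0, 0.326]
contact_force: [-0.4, 0.3, -0.6]
opening: 0.0363
```

Emit:
jog_arm --deltas '[0, 0, 0, 0, 0, 0.07, 0, 0, 0, 0, 0, 0.14, 0, 0, 0, 0, 0, 0.21, 0, 0, 0, 0, 0, 0.28, 0, 0, 0, 0, 0, 0.35]'

```text
time: 21.92
tool_pos: [0.5783, 0.1364, 0.1404]
tool_rot: [-3.141, 0.0, 0.877]
contact_force: [-0.5, 0.3, -0.8]
opening: 0.0372
```

Emit:
jog_arm --deltas '[0, 0, 0, 0, 0, 0.07, 0, 0, 0, 0, 0, 0.14, 0, 0, 0, 0, 0, 0.21, 0, 0, 0, 0, 0, 0.28, 0, 0, 0, 0, 0, 0.35]'

```text
time: 22.33
tool_pos: [0.5783, 0.1364, 0.1405]
tool_rot: [-3.141, -0.0, 1.426]
contact_force: [0.1, 0.1, 0.3]
opening: 0.0367
```

Emit:
jog_arm --deltas '[0, 0, 0, 0, 0, 0.07, 0, 0, 0, 0, 0, 0.14, 0, 0, 0, 0, 0, 0.2, 0, 0, 0, 0, 0, 0.234, 0, 0, 0, 0, 0, 0.234]'

```text
time: 22.75
tool_pos: [0.5783, 0.1363, 0.1405]
tool_rot: [-3.141, -0.0, 1.79]
contact_force: [0.8, -0.0, 0.2]
opening: 0.0367
```

```bash
sed -i 's/\.206/.216/g' h.py; python3 -c "
from h import *
st()"
```

```text
22.75 [0.5783 0.1363 0.1405] [-3.1413e+00 -3.0000e-04  1.7903e+00] F [ 0.8  -0.03  0.21] T [ 0.006 -0.019  0.012] 0.0367 [ 0.102 -0.117]
```

Emit:
jog_arm --deltas '[0, 0, -0.2, 0, 0, 0, 0, 0, -0.4, 0, 0, 0, 0, 0, -0.6, 0, 0, 0, 0, 0, -0.76, 0, 0, 0, 0, 0, -0.79, 0, 0, 0]'

```text
time: 23.17
tool_pos: [0.5765, 0.1361, 0.0588]
tool_rot: [-3.136, -0.001, 1.786]
contact_force: [-0.9, -0.1, 0.5]
opening: 0.0368
```

Emit:
jog_arm --deltas '[0, 0, 0, 0, 0, 0, 0, 0, 0, 0, 0, 0, 0, 0, 0, 0, 0, 0]'

```text
time: 23.42
tool_pos: [0.5792, 0.1363, 0.0631]
tool_rot: [3.139, 0.0, 1.788]
contact_force: [0.4, 0.6, -0.2]
opening: 0.0368
```

Emit:
jog_arm --deltas '[0, 0, 0, 0, 0, 0, 0, 0, 0, 0, 0, 0, 0, 0, 0, 0, 0, 0, 0, 0, 0, 0, 0, 0, 0, 0, 0, 0, 0, 0]' --claw 0 --newtons 25

```text
time: 23.83
tool_pos: [0.5785, 0.1361, 0.0622]
tool_rot: [3.141, 0.0, 1.788]
contact_force: [-1.0, 0.3, 3.4]
opening: 0.0137
```

```bash
python3 -c "
from h import *
lane()"
```

```text
23.83 lane [29.4 40.1] 0.0622 Flane [-0.9  0.5] Fz 3.4 Tz 0.013 yaw 0.2176
```

Emit:
jog_arm --deltas '[0.007, -0.034, 0.004, 0, 0, 0, 0.015, -0.069, 0.004, 0, 0, 0, 0.022, -0.103, 0.004, 0, 0, 0, 0.03, -0.137, 0.004, 0, 0, 0, 0.0375, -0.171, 0.004, 0, 0, 0]'

```text
time: 24.25
tool_pos: [0.5819, 0.1207, 0.0624]
tool_rot: [3.141, -0.003, 1.788]
contact_force: [-0.3, 7.8, 1.4]
opening: 0.0139
```

Emit:
jog_arm --deltas '[0.007, -0.034, 0, 0, 0, 0, 0.015, -0.069, 0, 0, 0, 0, 0.022, -0.103, 0, 0, 0, 0, 0.03, -0.137, 0, 0, 0, 0, 0.0375, -0.171, 0, 0, 0, 0]'

```text
time: 24.67
tool_pos: [0.5857, 0.1037, 0.0624]
tool_rot: [3.141, -0.003, 1.788]
contact_force: [-0.4, 8.7, 0.8]
opening: 0.0136
```

Emit:
jog_arm --deltas '[0.007, -0.034, 0, 0, 0, 0, 0.015, -0.069, 0, 0, 0, 0, 0.022, -0.103, 0, 0, 0, 0, 0.03, -0.137, 0, 0, 0, 0, 0.0375, -0.171, 0, 0, 0, 0]'

```text
time: 25.08
tool_pos: [0.5894, 0.0866, 0.0624]
tool_rot: [3.141, -0.003, 1.788]
contact_force: [-1.5, 8.8, 1.3]
opening: 0.0137
```

Emit:
jog_arm --deltas '[0.007, -0.034, 0, 0, 0, 0, 0.015, -0.069, 0, 0, 0, 0, 0.022, -0.103, 0, 0, 0, 0, 0.03, -0.137, 0, 0, 0, 0, 0.0375, -0.171, 0, 0, 0, 0]'

```text
time: 25.5
tool_pos: [0.5932, 0.0696, 0.0624]
tool_rot: [3.141, -0.003, 1.788]
contact_force: [-0.9, 8.6, 3.1]
opening: 0.0139
```

Emit:
jog_arm --deltas '[0, 0, 0, 0, 0, 0, 0, 0, 0, 0, 0, 0, 0, 0, 0, 0, 0, 0]'

```text
time: 25.75
tool_pos: [0.5933, 0.0689, 0.0624]
tool_rot: [3.141, -0.002, 1.788]
contact_force: [-0.5, 5.5, 1.8]
opening: 0.0141
```

```bash
python3 -c "
from h import *
lane()"
```

```text
25.75 lane [ 29.5 -28.8] 0.0624 Flane [0.7 5.5] Fz 1.8 Tz 0.032 yaw 0.2176
```

Drag is now about 8.6 N moving and 5.5 N halted. Slide to the end stop.

Emit:
jog_arm --deltas '[-0.007, 0.034, 0, 0, 0, 0, -0.015, 0.069, 0, 0, 0, 0, -0.022, 0.103, 0, 0, 0, 0, -0.03, 0.137, 0, 0, 0, 0, -0.0375, 0.171, 0, 0, 0, 0]'

```text
time: 26.17
tool_pos: [0.5902, 0.0832, 0.0624]
tool_rot: [3.141, 0.003, 1.789]
contact_force: [1.6, -7.3, -0.4]
opening: 0.0137
```

Emit:
jog_arm --deltas '[-0.007, 0.034, 0, 0, 0, 0, -0.015, 0.069, 0, 0, 0, 0, -0.022, 0.103, 0, 0, 0, 0, -0.03, 0.137, 0, 0, 0, 0, -0.0375, 0.171, 0, 0, 0, 0]'

```text
time: 26.58
tool_pos: [0.5865, 0.1003, 0.0624]
tool_rot: [3.141, 0.003, 1.788]
contact_force: [1.4, -7.1, 0.7]
opening: 0.0136
```

Emit:
jog_arm --deltas '[-0.007, 0.034, 0, 0, 0, 0, -0.015, 0.069, 0, 0, 0, 0, -0.022, 0.103, 0, 0, 0, 0, -0.03, 0.137, 0, 0, 0, 0, -0.0375, 0.171, 0, 0, 0, 0]'

```text
time: 27.0
tool_pos: [0.5827, 0.1174, 0.0624]
tool_rot: [3.141, 0.003, 1.788]
contact_force: [2.0, -8.4, 0.6]
opening: 0.0137
```

Emit:
jog_arm --deltas '[0, 0, 0, 0, 0, 0, 0, 0, 0, 0, 0, 0, 0, 0, 0, 0, 0, 0]'

```text
time: 27.25
tool_pos: [0.5825, 0.118, 0.0623]
tool_rot: [3.141, 0.002, 1.788]
contact_force: [1.1, -5.1, 0.4]
opening: 0.014
```

```bash
python3 -c "
from h import *
lane()"
```

```text
27.25 lane [29.4 21.5] 0.0623 Flane [-0.1 -5.3] Fz 0.4 Tz 0.033 yaw 0.2177
```

Emit:
jog_arm --deltas '[-0.007, 0.034, 0, 0, 0, 0, -0.015, 0.069, 0, 0, 0, 0, -0.022, 0.103, 0, 0, 0, 0, -0.03, 0.137, 0, 0, 0, 0, -0.0375, 0.171, 0, 0, 0, 0]'

```text
time: 27.67
tool_pos: [0.5788, 0.1348, 0.0624]
tool_rot: [3.141, 0.002, 1.788]
contact_force: [1.0, -7.6, 0.1]
opening: 0.0139
```

Emit:
jog_arm --deltas '[-0.007, 0.034, 0, 0, 0, 0, -0.015, 0.069, 0, 0, 0, 0, -0.02, 0.095, 0, 0, 0, 0, -0.027, 0.12, 0, 0, 0, 0]'

```text
time: 28.0
tool_pos: [0.5762, 0.1468, 0.0624]
tool_rot: [3.141, 0.002, 1.788]
contact_force: [2.3, -7.3, 0.2]
opening: 0.0139
```

```bash
python3 -c "
from h import *
lane()"
```

```text
28.0 lane [29.4 51. ] 0.0624 Flane [ 0.7 -7.7] Fz 0.2 Tz 0.021 yaw 0.2176
```

Clean figures (no side or down load): ~7.3–8.6 N moving, 5.3 N halted. Creep onto the stop.

Emit:
jog_arm --deltas '[-0.005, 0.024, 0, 0, 0, 0, -0.011, 0.049, 0, 0, 0, 0, -0.016, 0.073, 0, 0, 0, 0, -0.021, 0.098, 0, 0, 0, 0]'

```text
time: 28.33
tool_pos: [0.574, 0.1565, 0.0623]
tool_rot: [3.141, 0.002, 1.788]
contact_force: [1.3, -7.0, 1.3]
opening: 0.0139
```

Emit:
jog_arm --deltas '[-0.002, 0.01, 0, 0, 0, 0, -0.004, 0.02, 0, 0, 0, 0]'

```text
time: 28.5
tool_pos: [0.5735, 0.1586, 0.0623]
tool_rot: [3.142, 0.002, 1.789]
contact_force: [0.6, -8.4, 0.9]
opening: 0.0136
```

Emit:
jog_arm --deltas '[-0.002, 0.01, 0, 0, 0, 0, -0.004, 0.02, 0, 0, 0, 0]'

```text
time: 28.67
tool_pos: [0.5732, 0.1603, 0.0623]
tool_rot: [-3.142, 0.002, 1.789]
contact_force: [2.1, -13.2, 0.4]
opening: 0.0139
```

```bash
python3 -c "
from h import *
lane()"
```

```text
28.67 lane [29.4 64.8] 0.0623 Flane [ -0.8 -13.4] Fz 0.4 Tz 0.031 yaw 0.2177
```

Emit:
jog_arm --deltas '[-0.002, 0.01, 0, 0, 0, 0, -0.002, 0.01, 0, 0, 0, 0]'

```text
time: 28.83
tool_pos: [0.5732, 0.1603, 0.0624]
tool_rot: [-3.141, 0.004, 1.789]
contact_force: [1.9, -12.0, 1.8]
opening: 0.0138
```

```bash
python3 -c "
from h import *
lane()"
```

```text
28.83 lane [29.4 64.9] 0.0624 Flane [ -0.7 -12.2] Fz 1.8 Tz -0.045 yaw 0.2178
```

Emit:
jog_arm --deltas '[0.003, -0.014, 0, 0, 0, 0, 0.003, -0.014, 0, 0, 0, 0]'

```text
time: 29.0
tool_pos: [0.5732, 0.1602, 0.0623]
tool_rot: [-3.142, 0.001, 1.788]
contact_force: [1.0, -7.3, 0.8]
opening: 0.0137
```

```bash
python3 -c "
from h import *
lane()"
```

```text
29.0 lane [29.3 64.8] 0.0623 Flane [-0.6 -7.4] Fz 0.8 Tz 0.067 yaw 0.2173
```

Emit:
jog_arm --deltas '[0, 0, 0, 0, 0, 0, 0, 0, 0, 0, 0, 0, 0, 0, 0, 0, 0, 0]' --claw 0.4

```text
time: 29.25
tool_pos: [0.5727, 0.162, 0.0621]
tool_rot: [-3.141, -0.001, 1.788]
contact_force: [-0.5, -0.6, -0.1]
opening: 0.0296
```

Emit:
jog_arm --deltas '[0, 0, 0.2, 0, 0, 0, 0, 0, 0.5, 0, 0, 0, 0, 0, 0.9, 0, 0, 0]'

```text
time: 29.5
tool_pos: [0.571, 0.1617, 0.1505]
tool_rot: [-3.135, -0.001, 1.789]
contact_force: [0.7, -0.0, -0.1]
opening: 0.0365
```

Emit:
jog_arm --deltas '[0, 0, 0.3, 0, 0, 0, 0, 0, 0.3, 0, 0, 0, 0, 0, 0.3, 0, 0, 0]'

```text
time: 29.75
tool_pos: [0.5737, 0.1621, 0.1842]
tool_rot: [3.137, -0.0, 1.789]
contact_force: [0.3, -0.2, -0.3]
opening: 0.0369
```

Run:
```python
from h import *
p,im=look("w9")
im2=robot.read_camera("side")
a=cv2.resize(im[60:360,180:480,::-1],(400,400)); b=cv2.resize(im2[180:380,200:440,::-1],(400,333)); b=cv2.copyMakeBorder(b,0,67,0,0,0)
cv2.imwrite("pics/fin.png",np.hstack([a,b]))
```

```text
29.75 [0.5737 0.1621 0.1842] [ 3.1372e+00 -1.0000e-04  1.7890e+00] [ 0.34 -0.16 -0.32] 0.03694480219259842 [ 0.147  0.513  1.404  0.     1.22  -0.072]
```

View pics/fin.png

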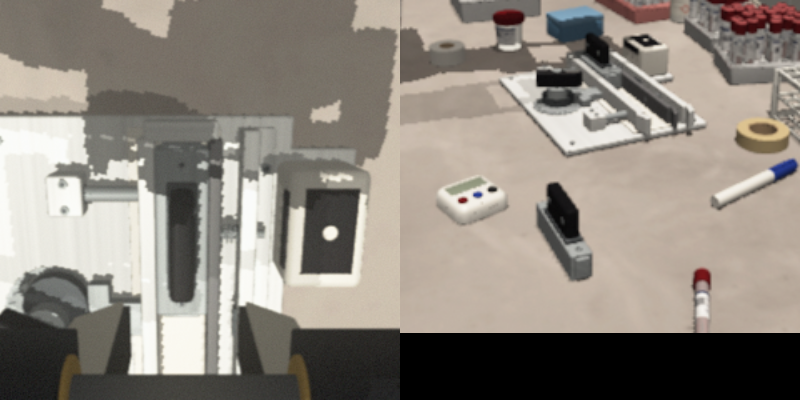

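The left view shows the gauge's end up against the end stop (about (180,145)), touching guide and strip. The right view shows the narrow gauge, timer, marker, tape roll and sample tube unmoved, and the arm is clear.

```bash
python3 -c "
from h import *
print(robot.hand_in())"
```

```text
the job is handed in; nothing more can be done
None
```

The wide gauge stands against the end stop, held between the guide and the sprung strip. I handed the job in at about 30 s.

- **First setting:** I stood the gauge in the mouth half and turned the eccentric clockwise by feel to about 1.96 rad. The slide then gave 6.6–8.1 N moving, but 5.4 N at one halt and only 3.6 N at another. That was slightly light, so I readjusted.
- **Second setting:** I advanced the eccentric by about 0.05 rad (0.45 mm of guide travel). The gauge then slid back 70 mm at about 8.6 N and forward to the stop at about 7–8.4 N. Halted, it kept 5.3–5.5 N of push. These are inside the 7–11 N and 5–9 N windows, though towards the light end.
- **End stop:** The push rose to about 13 N and a further 1 mm of commanded travel did not move the gauge.
- **Last look:** The last picture showed the gauge at the stop, and the narrow gauge and the nearby bench items in place.
- **Disagreement:** The measured stop position was lane y ≈ 65 mm against the given 63 mm. I put this down to the origin estimate and where the handle was gripped. The lane yaw came out 0.216 rad from the slide, against 0.206 rad from the pictures.

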